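Turn the tea carousel to the right jar and hold it

TASK

Look which cup has been set out on the speckled serving board: the cream cup takes tea from the white-lidded jar, the dark cup from the black-lidded jar, the yellow mug from the yellow-lidded jar. Take the brass handle on top of the tea carousel and gently turn it (never spin it) until that jar stands squarely at the red front pointer of the base, then keep the handle gripped and the turntable still: you finish while holding it. Leave the cups and everything else where they are.

Things in the scene. Friction and masses are not known exactly. Their poses are not given: they have to be found in the camera images.
- carousel: fixed dark round base of the tea carousel. Origin: centre of its underside, on the turning axis. Its own -x axis is the FRONT: a small red pointer (14 mm wide, 11 mm high, round tip 118 mm from the axis) sticks out there beyond the wooden disc
- turntable (a joint): angle of the light wooden disc (170 mm diameter, top 32 mm high) that carries jars and handle, rad, positive anticlockwise from above. At 0 the white jar is at the pointer, the yellow one 90 degrees anticlockwise of it; at -1.571 yellow, 3.142 green, 1.571 black is at the pointer (plus full turns). Turns freely both ways with slight friction (0.05 N m) and stays where left
- handle_grip (a point): brass T-handle on the turning axis above the jars, fixed to the turntable: upright bar 58 mm long (own x), 14 mm thick (own y), 30 mm tall; this point is the bar's centre, 155 mm above the worktop. At joint 0 its x axis is the carousel's x axis. Grip it from above across its thickness
- jar_white_lid (a point): centre of the top of the white lid of an amber glass jar with a white band (jar 46 mm diameter, 74 mm tall, lid top 106 mm above the worktop), fixed in its seat 54 mm from the turning axis
- jar_yellow_lid (a point): centre of the top of the mustard yellow lid of an amber glass jar with a mustard yellow band (jar 46 mm diameter, 74 mm tall, lid top 106 mm above the worktop), fixed in its seat 54 mm from the turning axis
- jar_green_lid (a point): centre of the top of the green lid of an amber glass jar with a green band (jar 46 mm diameter, 74 mm tall, lid top 106 mm above the worktop), fixed in its seat 54 mm from the turning axis
- jar_black_lid (a point): centre of the top of the black lid of an amber glass jar with a black band (jar 46 mm diameter, 74 mm tall, lid top 106 mm above the worktop), fixed in its seat 54 mm from the turning axis
- board: flat rounded serving board, speckled pale stoneware with a brown rim, 180 x 274 x 10 mm, fixed; origin at its centre underneath. Exactly one of the three cups stands on it (near its centre); the other two stand behind it on a grey ribbed drying mat (130 x 290 x 10 mm, fixed), more than 12 cm from the board's centre
- cream_cup: loose cream white espresso cup, 64 x 91 x 50 mm, origin at its underside; belongs to the white jar
- dark_cup: loose black-brown espresso cup, 64 x 87 x 50 mm, origin at its underside; belongs to the black jar
- yellow_mug: loose mustard yellow mug with a brown foot, 120 x 87 x 72 mm with its handle, origin at its underside; belongs to the yellow jar
- pitcher: bystander, loose: white milk pitcher 98 mm tall, origin at its underside
- bowl: bystander, loose: little yellow pinch bowl 52 mm wide, origin at its underside
- timer: bystander, loose: black and white twist kitchen timer 63 mm wide, origin at its underside
- scoop: bystander, loose: gold coffee scoop 82 mm long, origin at its underside
- candle: bystander, loose: red tea light in a metal cup 38 mm wide, origin at its underside
Things that resemble listed ones, but are neither listed nor needed, are in the scene too. Leave any orange look-alike of the yellow_mug alone.

How it is judged (in metres and radians):
At the end, for the whole second after the job is handed in: The jar of the cup on the board is at the pointer (lid centre within 9 mm of the pointer's line, about 10 degrees), the turntable is at rest (under 0.05 rad/s), and the fingers grip the handle (contact over 4 N, grasp point within 40 mm of the bar's centre) (((horizontal distance between cream_cup and board below 0.09 m and x of jar_white_lid in the frame of carousel below -0.04 m and y of jar_white_lid in the frame of carousel between -0.009 and 0.009 m) or (horizontal distance between dark_cup and board below 0.09 m and x of jar_black_lid in the frame of carousel below -0.04 m and y of jar_black_lid in the frame of carousel between -0.009 and 0.009 m) or (horizontal distance between yellow_mug and board below 0.09 m and x of jar_yellow_lid in the frame of carousel below -0.04 m and y of jar_yellow_lid in the frame of carousel between -0.009 and 0.009 m)) and contact force between the fingers and carousel above 4 N and distance between the grasp point and handle_grip below 0.04 m and velocity of joint turntable between -0.05 and 0.05 rad/s); the arm keeps its last pose, push and grip.
It fails at once if the turntable is spun fast (over 3 rad/s) (velocity of joint turntable above 3 rad/s or velocity of joint turntable below -3 rad/s).
It fails at once if a cup or a bystander is moved by more than 2 cm (distance of any of cream_cup, dark_cup, yellow_mug, pitcher, bowl, timer, scoop, candle from where it was at the start of the episode above 0.02 m).
It also fails if it takes over 51 s, if anything falls off the work surface, if the arm or the gripper's body presses on something with over 40 N, if the wrist force passes 120 N, or if a joint passes its speed limit or range.

ROBOT

A 6-joint arm with a two-finger parallel gripper is mounted at the origin on a cart in front of the work surface, level with it; the furniture and walls round the work are solid. World frame = base frame: x ahead of the robot, y to its left, z up, the work surface at z = 0. Lengths are in mm, angles in rad, forces in N, time in s.
With the tool pointing down it reaches from about 275 to 1000 mm from the base axis. Payload 8.4 kg.
Tool frame: the origin (TCP) lies between the finger pads; the fingertips stand 22 mm ahead of it and the grasp point (between the pads) lies 3 mm ahead of it; z points along the fingers, y is the line along which they close (so a half turn about z gives the same grasp; the last joint's range is limited). The gripper opens to 85 mm and grips with 20 to 120 N. Pads are 22 mm wide; open, the fingers measure 114 mm over their backs; the gripper's body (76 mm by 85 mm) begins 54 mm behind the grasp point. The pads swing forward as they close: fully open they stand 13 mm farther back than shut.
Start: joints at [1.234, 0.353, 1.633, -0, 1.155, -0.002], TCP at [205.361, 590.3, 229.481] pointing down, gripper open.
Joint ranges: [-2.63, 2.63], [-0.92, 2.1], [0.06, 2.66], [-1.3, 4.44], [0, 2.69], [-3.02, 3.02]. Speed limits (rad/s): [2.22, 2.22, 2.79, 3.14, 3.14, 3.14].

INTERFACE

Orientations are given as [roll, pitch, yaw] about the fixed x, y, z axes, in that order (R = Rz(yaw) Ry(pitch) Rx(roll)).
In Python, from rig import r, grab_frame gives the robot as it stands.
- The arm moves only by the shell command python3 -m inch 'ROWS' [FORCE]. ROWS is JSON, a list of rows, each a list of 7 numbers: the turn, a rotation vector about the tool's x, y, z as a fraction of full scale, then the shift along the tool's x, y, z as a fraction of full scale, then the closure, from 0 (fully open) to 1 (shut). In form: [[rx, ry, rz, dx, dy, dz, fingers], ...]. A call has 1 to 8 rows; each row shifts and turns the commanded pose from where the row before left it, along the tool's axes as they then stand; what a row does not reach is not made up. Full scale, the value 1, is 2.5 cm for a shift and pi rad for a turn. A row lasts 1/12 s, in which the tool goes at most 41.7 mm and 7.16 degrees, less where a joint would pass 70% of its speed; a pose out of reach is approached as far as the arm can. A call with a number of a shift or a turn outside -1 to 1 is refused whole. A call with a gripper value outside its range is refused whole. The fingers move at their own pace and stop on an object; FORCE is the grip in N (left out, the last holds). Time passes only in rows, so rows that do not move let the fingers close. It gives the time, the measured TCP pose, the force, the opening and the grip force at its end, in the units of the state.
- r.sense(): the state, without advancing time (a new reading comes with each control period).
- grab_frame(name): name is "scene" or "top"; returns a dict with "pixels" (420x560x3 uint8, red, green, blue), "z_map" (420x560 float32, mm along the optical axis (not along the pixel's ray), 0 where there is no reading), "vertical_fov" (degrees; the focal length in pixels is half the picture's height over the tangent of half this angle, whatever the lens; pixels are square), "cx", "cy" (the principal point, pixels), "cam_to_world" (4x4, takes a point from camera to world coordinates). Camera axes: x right, y down, z forward; pixel columns grow to the right and rows downward; lengths in mm; the calibration is good to about 2 mm. A picture is of the moment at which its call begins.
- r.sign_off(): hands the job in; it is judged then, once.
The state is a dict: "clock": time; "qpos": joint angles; "qvel": joint speeds; "joint_efforts": joint torques, N m; "eef_pos": TCP position; "tcp_rot": TCP orientation; "contact_force": force on the tool from outside, world axes, zero at the start; "wrist_torque": the same for the moment, N m; "opening": opening from 0.0 (shut) to 1.0 (fully open); "grasp_force": force on a finger pad.
Only numpy, scipy, OpenCV 4.12 (cv2) and the standard library are available. Lean on these libraries where they do the work, as an engineer would, in place of code of your own. Each camera call takes 0.05 s, during which the arm holds its last target. There are 200 camera calls.

## Working session

There is one attempt and no reset: what is moved stays moved. The work goes in short steps, Python scripts to look and compute and a shell command to move; the robot and the scene stay as the last step left them, time stands still between calls to the robot, and variables do not carry over. Pictures are saved under pics/ and viewed, at most 10 in all, crops included, and the job is handed in when it is done.

```bash
mkdir -p pics
python3 - <<'E'
from rig import r, grab_frame
import cv2,numpy as np
for n in("scene","top"):
    f=grab_frame(n);cv2.imwrite(f"pics/{n}0.png",f["pixels"][:,:,::-1]);np.savez(f"{n}0.npz",**f)
    print(n,f["vertical_fov"],f["cx"],f["cy"],np.round(f["cam_to_world"],3).tolist())
s=r.sense();print(s)
E
```

```text
scene 43.88862594945499 273.04345523138653 204.60363231460354 [[0.843, -0.362, 0.397, -76.408], [-0.537, -0.591, 0.602, -617.868], [0.016, -0.721, -0.693, 1192.4], [0.0, 0.0, 0.0, 1.0]]
top 53.97679977875545 279.2271337090375 202.99882450722336 [[0.015, -0.994, 0.108, 397.645], [-1.0, -0.014, 0.011, 299.959], [-0.01, -0.108, -0.994, 1212.337], [0.0, 0.0, 0.0, 1.0]]
{'clock': 0.1, 'qpos': array([ 1.23361765e+00,  3.53589984e-01,  1.63405131e+00, -2.36326655e-05,
        1.15520343e+00, -2.40521878e-03]), 'qvel': array([-0.00142824, -0.00088852, -0.00088657, -0.00155316, -0.00129253,
       -0.00140665]), 'joint_efforts': array([-1.39522754e-04, -6.06360555e+01, -3.42822647e+01,  7.71687201e-05,
        3.96423857e-03, -8.96637601e-06]), 'eef_pos': array([205.21600317, 589.89692121, 228.83344373]), 'tcp_rot': array([-3.14034053e+00,  1.85974528e-05,  2.80682877e+00]), 'contact_force': array([ 0.1821265 , -0.62142953, -0.20512516]), 'wrist_torque': array([-0.00920424,  0.01073196,  0.02537802]), 'grasp_force': 0.0, 'opening': 0.9949043966943388}
```

View pics/scene0.png

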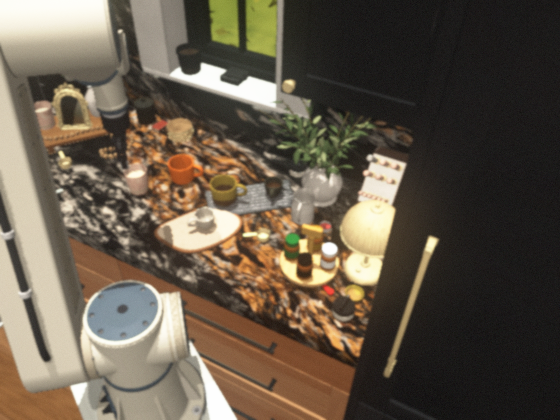

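View pics/top0.png

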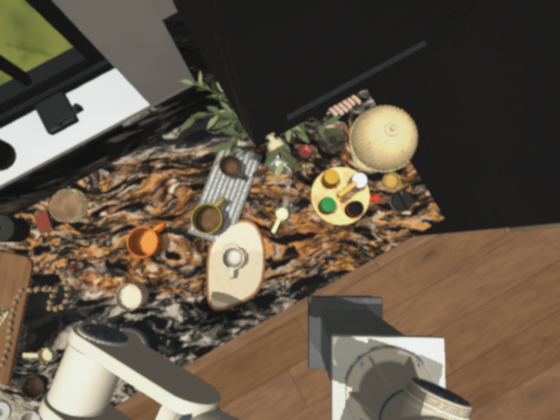

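The cup on the board is the pale one, at top (233,258) and scene (204,217). The yellow mug is at top (208,217) and the dark cup at top (232,165), both on the mat. The orange mug at top (145,242) is the look-alike. The white lid is at about top (360,180), and the red pointer candidate is at top (375,199). The red thing at top (305,150) is probably the candle. I'll enlarge and measure.

```bash
cat > h.py <<'E'
import numpy as np,cv2
def load(n): return dict(np.load(n))
def F(f): return 210/np.tan(np.radians(float(f["vertical_fov"]))/2)
def cloud(f):
    v,u=np.mgrid[0:420,0:560];z=f["z_map"];k=F(f)
    P=np.stack([(u-f["cx"])/k*z,(v-f["cy"])/k*z,z],-1);T=f["cam_to_world"]
    return P@T[:3,:3].T+T[:3,3]
def tri(fa,pa,fb,pb):
    A=[];B=[]
    O=[];
    M=np.zeros((3,3));b=np.zeros(3)
    for f,p in((fa,pa),(fb,pb)):
        T=f["cam_to_world"];d=T[:3,:3]@np.array([(p[0]-f["cx"])/F(f),(p[1]-f["cy"])/F(f),1]);d/=np.linalg.norm(d)
        Q=np.eye(3)-np.outer(d,d);M+=Q;b+=Q@T[:3,3]
    return np.linalg.solve(M,b)
E
python3 - <<'E'
from h import *
t=load("top0.npz");s=load("scene0.npz")
def crop(f,x,y,w,h,k): return cv2.resize(f["pixels"][y:y+h,x:x+w,::-1],None,fx=k,fy=k,interpolation=cv2.INTER_CUBIC)
a=crop(t,300,150,120,90,4);b=crop(s,265,215,120,110,4)[:360];c=crop(t,190,145,80,120,2)
im=np.zeros((600,800,3),np.uint8)
im[:300,:400]=cv2.resize(a,(400,300));im[:300,400:720]=cv2.resize(crop(t,190,215,80,75,4),(320,300))
im[300:,:328]=cv2.resize(crop(s,265,215,120,110,3),(328,300));im[300:,400:800]=cv2.resize(crop(s,160,160,120,90,4),(400,300))
cv2.imwrite("pics/crop0.png",im)
for n,f in(("top",t),("scene",s)):
    C=cloud(f)
    hsv=cv2.cvtColor(f["pixels"],cv2.COLOR_RGB2HSV).astype(int)
    m=C[...,2]
    # handle: high points near carousel
    reg=np.zeros((420,560),bool)
    if n=="top": reg[160:225,305:385]=1
    else: reg[220:300,275:345]=1
    for lo,hi in((140,170),(95,115),(22,38)):
        q=reg&(m>lo)&(m<hi);v,u=np.nonzero(q)
        print(n,lo,hi,q.sum(),C[q].mean(0).round(1) if q.any() else 0,u.mean().round(1),v.mean().round(1))
        if lo==140:
            X=C[q][:,:2];w,V=np.linalg.eigh(np.cov(X.T));print("  bar dir",V[:,1],np.sqrt(w), np.percentile(C[q][:,2],[5,50,95]), X.min(0),X.max(0))
    red=((hsv[...,0]<6)|(hsv[...,0]>174))&(hsv[...,1]>180)&(hsv[...,2]>100)
    nl,L,st,ce=cv2.connectedComponentsWithStats(red.astype(np.uint8))
    for i in range(1,nl):
        if st[i,4]>=8: print(n,"red",st[i,4],ce[i].round(1),np.median(C[L==i],0).round(1))
C=cloud(t)
for k,(u,v) in dict(white=(360,180),black=(354,210),green=(328,205),yellow=(331,178),cup=(233,258)).items():
    print(k,np.median(C[v-1:v+2,u-1:u+2].reshape(-1,3),0).round(1))
E
```

```text
top 140 170 163 [574.7 115.8 163.6] 355.9 179.8
  bar dir [-0.66583228  0.74610145] [12.70668885 45.29434288] [152.79741472 165.97244432 169.69135764] [530.74696576  42.83923567] [627.76421071 163.45500479]
top 95 115 707 [551.  139.8 105.2] 343.4 191.9
top 22 38 1558 [548.  142.5  31.5] 338.7 196.4
top red 37 [374.4 197.9] [547.2  36.2  10. ]
scene 140 170 193 [558.5 127.8 158.7] 316.3 232.2
  bar dir [-0.72186813  0.69203064] [ 7.35785249 32.56801668] [144.29651135 160.48497837 169.23649901] [529.52253009  61.88126361] [630.79225492 161.12176267]
scene 95 115 530 [539.6 126.4 106.1] 309.7 248.2
scene 22 38 1042 [540.6 117.7  32.4] 310.0 267.3
scene red 66 [328.1 289.6] [548.1  37.6  10.1]
white [583.6  94.8 107.1]
black [502.  111.7 105.6]
green [514.3 181.3 106.4]
yellow [588.1 173.1 104. ]
cup [366.8 444.7  17.1]
```

View pics/crop0.png

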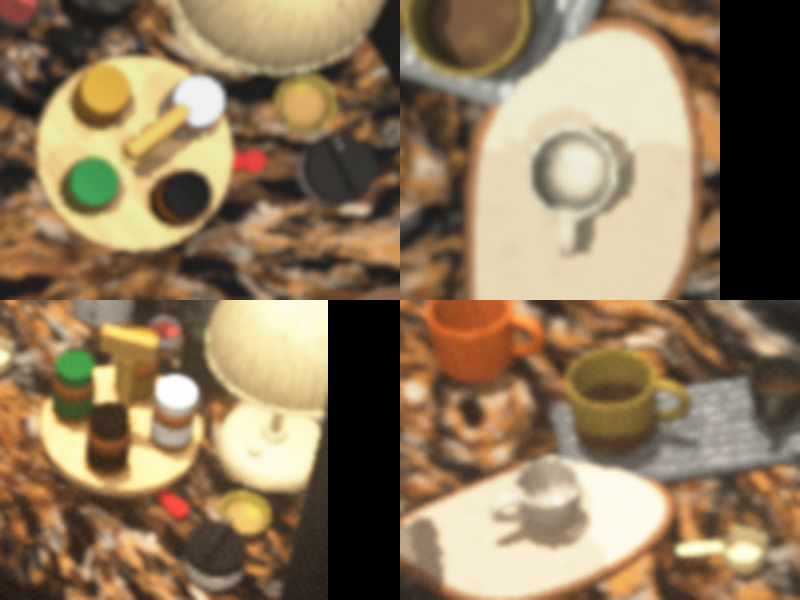

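The board holds the cream cup: it is pale, empty and has a small handle (crop at (575,170)). So the white-lidded jar goes to the red pointer at top (374,198), which sits at about -y from the axis. Next I'll refine the axis, bar, lid and pointer, and check clearance to the lamp.

Run:
```python
from h import *
from scipy.optimize import least_squares
t=load("top0.npz");s=load("scene0.npz")
hs={}
for n,f in(("top",t),("scene",s)):
    C=cloud(f);hsv=cv2.cvtColor(f["pixels"],cv2.COLOR_RGB2HSV).astype(int)
    d=np.hypot(C[...,0]-547,C[...,1]-141)
    lid=(C[...,2]>100)&(C[...,2]<112)&(d<82)
    H,S,V=hsv[...,0],hsv[...,1],hsv[...,2]
    for k,m in dict(white=(S<60)&(V>150),green=(H>50)&(H<85)&(S>100),black=(V<70)&(S<160)&~((H>50)&(H<85)&(S>100)),yellow=(H>15)&(H<30)&(S>120)).items():
        q=lid&m
        if q.sum()>5:
            e=C[q];print(n,k,q.sum(),((e.min(0)+e.max(0))/2).round(1),e.mean(0).round(1))
    q=(C[...,2]>157)&(C[...,2]<180)&(d<38)
    e=C[q];w,V_=np.linalg.eigh(np.cov(e[:,:2].T));a=V_[:,1];p=e[:,:2]@a;pn=e[:,:2]@V_[:,0]
    mid=a*(p.min()+p.max())/2+V_[:,0]*(pn.min()+pn.max())/2
    v,u=np.nonzero(q);hs[n]=(u.mean(),v.mean())
    print(n,"bar",q.sum(),mid.round(1),np.degrees(np.arctan2(a[1],a[0])).round(1),np.ptp(p),np.ptp(pn),np.median(e[:,2]))
    di=(C[...,2]>28)&(C[...,2]<36)&(d<95); 
    cnt=max(cv2.findContours(di.astype(np.uint8),0,2)[0],key=len)[:,0];E=C[cnt[:,1],cnt[:,0]]
    l=least_squares(lambda x:np.hypot(E[:,0]-x[0],E[:,1]-x[1])-x[2],[547,141,85],loss="soft_l1",f_scale=2).x;print(n,"disc",l.round(1))
    red=((H<6)|(H>174))&(S>150)&(V>90)&(C[...,1]<60)&(C[...,1]>0)&(abs(C[...,0]-547)<30);e=C[red];print(n,"red",e.mean(0).round(1),e.min(0).round(1),e.max(0).round(1))
    # obstacles above 110 mm
    for lo,hi in((130,200),(200,300),(300,500)):
        q=(C[...,2]>lo)&(C[...,2]<hi)&(d>60)&(d<200);i=np.where(q,d,1e9).argmin();print(n,"near",lo,hi,d.flat[i].round(),C.reshape(-1,3)[i].round(),q.sum())
print("tri bar top",tri(t,hs["top"],s,hs["scene"]).round(1))
```

```text
top white 157 [585.9  97.  105. ] [586.4  95.1 105.3]
top green 150 [516.3 182.4 105.1] [517.2 182.3 105.6]
top black 137 [507.4 107.1 106.2] [507.7 107.6 105.5]
top yellow 170 [594.5 173.  105.4] [594.  172.7 105.2]
top bar 124 [552.4 138.6] 128.5 58.274171078981226 14.091173129451704 168.8717176761171
top disc [544.2 142.4  75.5]
top red [548.1  34.    8. ] [539.5  20.5  -5.6] [556.7  47.9  14.3]
top near 130 200 82.0 [616.  97. 162.] 730
top near 200 300 91.0 [618.  85. 202.] 2811
top near 300 500 109.0 [652. 168. 313.] 999
scene white 145 [585.7  95.3 106.1] [584.4  94.9 107.1]
scene green 114 [517.6 180.4 106.6] [517.  179.9 107.3]
scene black 105 [505.9 102.5 106. ] [504.5 101.7 106.6]
scene yellow 74 [553.3 139.8 106. ] [542.9 128.2 107. ]
scene bar 140 [552.9 138.9] 127.1 57.951380276951596 18.73045157962588 167.843919551495
scene disc [540.6 120.2  61.8]
scene red [548.9  38.5   9.7] [540.9  21.1  -0.7] [566.5  58.8  16.5]
scene near 130 200 84.0 [615.  92. 164.] 675
scene near 200 300 93.0 [618.  81. 204.] 1842
scene near 300 500 127.0 [668. 180. 304.] 1271
tri bar top [552.3 138.8 164.5]
```

Results:
- Axis is at about (552.5, 139).
- Bar points along -52°, with its top at about z 167.
- The pointer direction is about -92°, so the turntable needs about -40°.
- The lamp is at least 80 mm away.

I'll go by a waypoint at (380, 200), turned to yaw 128°.

```bash
R='[0,0,0,-0.73,-0.78,0,0.3]'; python3 -m inch '[[0,0,0,-0.4,-0.4,0,0.3],[0,0,0,-0.73,-0.78,0,0.3],[0,0,0,-0.73,-0.78,0,0.3],[0,0,0,-0.73,-0.78,0,0.3],[0,0,0,-0.73,-0.78,0,0.3],[0,0,0,-0.73,-0.78,0,0.3],[0,0,0,-0.73,-0.78,0,0.3],[0,0,0,-0.73,-0.78,0,0.3]]'
python3 -m inch '[[0,0,0,-0.73,-0.78,0,0.3],[0,0,0,-0.73,-0.78,0,0.3],[0,0,0,-0.73,-0.78,0,0.3],[0,0,0,-0.73,-0.78,0,0.3],[0,0,0,-0.73,-0.78,0,0.3],[0,0,0,-0.73,-0.78,0,0.3],[0,0,0,-0.73,-0.78,0,0.3],[0,0,0,-0.73,-0.78,0,0.3]]'
python3 -m inch '[[0,0,0.026,0,0,0,0.3],[0,0,0.026,0,0,0,0.3],[0,0,0.026,0,0,0,0.3],[0,0,0.026,0,0,0,0.3],[0,0,0.026,0,0,0,0.3],[0,0,0.026,0,0,0,0.3],[0,0,0.026,0,0,0,0.3],[0,0,0,0,0,0,0.3]]'
```

```text
clock: 0.77
eef_pos: [287.6, 404.5, 229.2]
tcp_rot: [-3.141, 0.0, 2.807]
contact_force: [0.9, 0.5, -0.4]
opening: 0.702
grasp_force: 0.0
clock: 1.43
eef_pos: [373.8, 209.4, 229.3]
tcp_rot: [-3.141, -0.0, 2.807]
contact_force: [0.5, 0.5, 0.5]
opening: 0.696
grasp_force: 0.0
clock: 2.1
eef_pos: [373.5, 210.6, 229.3]
tcp_rot: [-3.141, 0.0, 2.231]
contact_force: [-0.2, -0.3, -0.2]
opening: 0.7
grasp_force: 0.0
```

```bash
python3 -m inch '[[0,0,0,-0.83,0.49,0,0.3],[0,0,0,-0.83,0.49,0,0.3],[0,0,0,-0.83,0.49,0,0.3],[0,0,0,-0.83,0.49,0,0.3],[0,0,0,-0.83,0.49,0,0.3],[0,0,0,-0.83,0.49,0,0.3],[0,0,0,-0.83,0.49,0,0.3],[0,0,0,-0.83,0.49,0,0.3]]'
python3 -m inch '[[0,0,0,0,0,0,0.3],[0,0,0,0,0,0,0.3]]'
python3 - <<'E'
from h import *
from rig import grab_frame
a=[cv2.resize(f["pixels"][y:y+100,x:x+100,::-1],(400,400),interpolation=2) for f,x,y in((grab_frame("top"),300,130),(grab_frame("scene"),265,200))]
cv2.imwrite("pics/c1.png",np.hstack(a))
E
```

```text
clock: 2.77
eef_pos: [554.1, 140.0, 229.2]
tcp_rot: [-3.141, -0.0, 2.238]
contact_force: [-0.5, 0.6, 0.3]
opening: 0.7
grasp_force: 0.0
clock: 2.93
eef_pos: [553.6, 140.2, 228.9]
tcp_rot: [-3.141, -0.0, 2.236]
contact_force: [-1.0, -0.4, -0.0]
opening: 0.694
grasp_force: 0.0
```

View pics/c1.png

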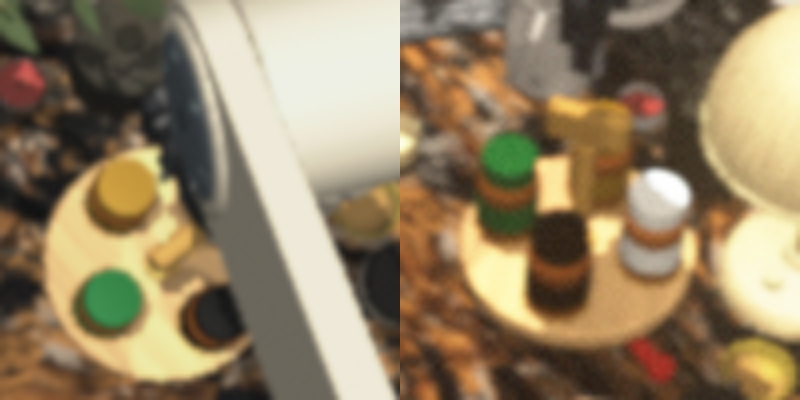

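The scene crop shows the free bar at about (590,115) with the fingers above it. I'll descend.

```bash
python3 -m inch '[[0,0,0,0,-0.05,0.4,0.3],[0,0,0,0,0,0.4,0.3],[0,0,0,0,0,0.4,0.3],[0,0,0,0,0,0.4,0.3],[0,0,0,0,0,0.4,0.3],[0,0,0,0,0,0.4,0.3],[0,0,0,0,0,0.4,0.3],[0,0,0,0,0,0,0.3]]'
python3 -m inch '[[0,0,0,0,0,0,0.5],[0,0,0,0,0,0,0.6],[0,0,0,0,0,0,0.7],[0,0,0,0,0,0,0.8],[0,0,0,0,0,0,0.9],[0,0,0,0,0,0,1],[0,0,0,0,0,0,1],[0,0,0,0,0,0,1]]' 30
python3 -m inch '[[0,0,0,0,0,0,1],[0,0,0,0,0,0,1],[0,0,0,0,0,0,1],[0,0,0,0,0,0,1]]' 30
```

```text
clock: 3.7
eef_pos: [551.2, 140.0, 157.0]
tcp_rot: [-3.138, -0.001, 2.235]
contact_force: [-1.0, -0.3, -1.0]
opening: 0.704
grasp_force: 0.0
clock: 4.37
eef_pos: [551.2, 139.1, 160.2]
tcp_rot: [-3.138, 0.0, 2.235]
contact_force: [-6.8, -6.2, 9.2]
opening: 0.153
grasp_force: 29.9
clock: 4.7
eef_pos: [551.2, 139.1, 160.2]
tcp_rot: [-3.139, 0.0, 2.235]
contact_force: [-7.0, -5.1, 8.8]
opening: 0.151
grasp_force: 29.9
```

Gripped. Now a gentle turn of 20°, then a check.

```bash
python3 -m inch '[[0,0,0,0,-0.03,0,1],[0,0,0.014,0,0,0,1],[0,0,0.016,0,0,0,1],[0,0,0.016,0,0,0,1],[0,0,0.016,0,0,0,1],[0,0,0.016,0,0,0,1],[0,0,0.016,0,0,0,1],[0,0,0.016,0,0,0,1]]' 40
python3 -m inch '[[0,0,0.016,0,0,0,1],[0,0,0.016,0,0,0,1],[0,0,0.016,0,0,0,1],[0,0,0.016,0,0,0,1],[0,0,0.016,0,0,0,1],[0,0,0.016,0,0,0,1],[0,0,0.01,0,0,0,1],[0,0,0.006,0,0,0,1]]' 40
python3 -m inch '[[0,0,0,0,0,0,1],[0,0,0,0,0,0,1],[0,0,0,0,0,0,1],[0,0,0,0,0,0,1]]' 40
cat > chk.py <<'E'
from h import *
from rig import r,grab_frame
ims=[]
for n in("top","scene"):
    f=grab_frame(n);C=cloud(f);hsv=cv2.cvtColor(f["pixels"],cv2.COLOR_RGB2HSV).astype(int);H,S,V=[hsv[...,i] for i in range(3)]
    d=np.hypot(C[...,0]-552.4,C[...,1]-138.8);lid=(C[...,2]>100)&(C[...,2]<112)&(d<85)
    for k,m,o in(("white",(S<60)&(V>150),0),("green",(H>50)&(H<85)&(S>100),180),("black",(V<70)&(S<160)&~((H>50)&(H<85)&(S>100)),90),("yellow",(H>15)&(H<30)&(S>120)&(d>38),-90)):
        q=lid&m
        if q.sum()>20:
            e=C[q];c=(e.min(0)+e.max(0))/2;print(n,k,q.sum(),c.round(1),"white at",((np.degrees(np.arctan2(c[1]-138.8,c[0]-552.4))+o+180)%360-180).round(1))
    x,y=(300,130) if n=="top" else(265,200);ims.append(cv2.resize(f["pixels"][y:y+100,x:x+100,::-1],(400,400),interpolation=2))
cv2.imwrite("pics/c2.png",np.hstack(ims));print(r.sense()["tcp_rot"],r.sense()["wrist_torque"])
E
python3 chk.py
```

```text
clock: 5.37
eef_pos: [551.0, 139.0, 160.2]
tcp_rot: [-3.14, 0.001, 1.887]
contact_force: [-5.8, -6.1, 7.8]
opening: 0.149
grasp_force: 41.2
clock: 6.03
eef_pos: [550.7, 138.9, 160.2]
tcp_rot: [-3.139, 0.002, 1.536]
contact_force: [-5.7, -4.6, 8.6]
opening: 0.144
grasp_force: 41.3
clock: 6.37
eef_pos: [550.7, 138.9, 160.2]
tcp_rot: [-3.139, 0.002, 1.538]
contact_force: [-7.1, -5.5, 8.8]
opening: 0.149
grasp_force: 41.3
top green 143 [552.4 193.4 105.8] white at -90.0
top black 139 [496.3 142.  105.5] white at -93.3
scene white 141 [549.3  83.5 105.8] white at -93.2
scene green 105 [551.7 190.1 105.8] white at -89.2
scene black 130 [498.1 139.3 106.2] white at -90.5
scene yellow 151 [553.9 145.3 106.1] white at -12.8
[-3.13944973e+00  1.53835636e-03  1.53761184e+00] [-0.77447657  1.22854309 -0.01876063]
```

View pics/c2.png

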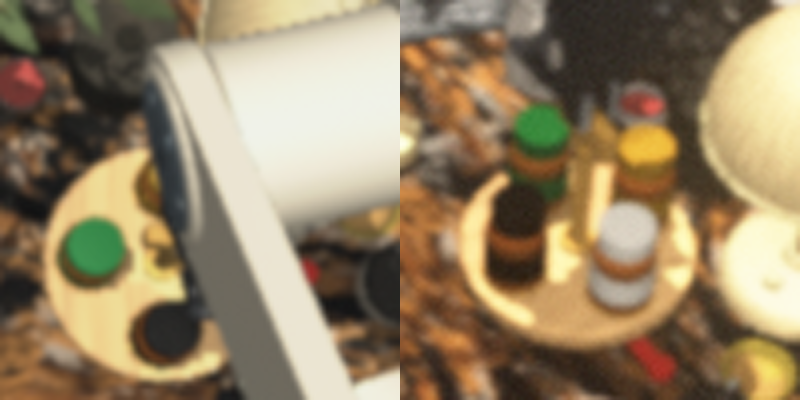

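The white jar stands at about -91°, in front of the red pointer at scene crop (655,358). The handle is gripped with about 41 N and the turntable is still.

```bash
python3 -c "
from rig import r
print(r.sign_off())"
```

```text
the job is handed in; nothing more can be done
None
```

The cream cup is on the board, so I turned the white-lidded jar to the red pointer (within about 1° by camera measurement) and handed in with the handle held at about 41 N; no verdict was returned.

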